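Put the core bits back into their caddy

TASK

The drilling is done: put the four diamond core bits back into the bit caddy, each one upright, crown down on the floor of the well that fits it (smallest bit in the smallest well, and so on up to the largest). The hole saw with the slim hexagonal shank and the drilled-out stone core do not belong to the set: leave them standing where they are.

Things in the scene. Friction and masses are not known exactly. Their poses are not given: they have to be found in the camera images.
- core_bit_26_center (a point): The 26 mm diamond core bit, a loose steel cup standing on its diamond-tipped rim (the crown): tube 26 mm diameter and 44 mm high, on top a round boss 22 mm diameter and 28 mm high with a bored hole in its top (72 mm in all). Grip it by the boss. The point is on its axis half-way up, 36 mm above the crown (8 mm below the foot of the boss); z is its axis, up.
- core_bit_40_center (a point): The 40 mm diamond core bit, a loose steel cup standing on its diamond-tipped rim (the crown): tube 40 mm diameter and 44 mm high, on top a round boss 22 mm diameter and 28 mm high with a bored hole in its top (72 mm in all). Grip it by the boss. The point is on its axis half-way up, 36 mm above the crown (8 mm below the foot of the boss); z is its axis, up.
- core_bit_54_center (a point): The 54 mm diamond core bit, a loose steel cup standing on its diamond-tipped rim (the crown): tube 54 mm diameter and 44 mm high, on top a round boss 22 mm diameter and 28 mm high with a bored hole in its top (72 mm in all). Grip it by the boss. The point is on its axis half-way up, 36 mm above the crown (8 mm below the foot of the boss); z is its axis, up.
- core_bit_68_center (a point): The 68 mm diamond core bit, a loose steel cup standing on its diamond-tipped rim (the crown): tube 68 mm diameter and 44 mm high, on top a round boss 22 mm diameter and 28 mm high with a bored hole in its top (72 mm in all). Grip it by the boss. The point is on its axis half-way up, 36 mm above the crown (8 mm below the foot of the boss); z is its axis, up.
- well_26_hole0 (a point): The well for the 26 mm bit: a round hole 38 mm wide and 26 mm deep with a flat floor and 3 mm chamfer, in a grey plastic block 91 mm square. Four such blocks (wells 38, 52, 66, 80 mm) sit two by two, 93 mm apart, in an immovable plywood tray, the bit caddy (202 mm square, walls 30 mm high, block tops 40 mm). The point is the centre of the well's mouth, level with the top of the block; z is up, x and y along the block's sides.
- well_40_hole0 (a point): The well for the 40 mm bit: a round hole 52 mm wide and 26 mm deep with a flat floor and 3 mm chamfer, in a grey plastic block 91 mm square. Four such blocks (wells 38, 52, 66, 80 mm) sit two by two, 93 mm apart, in an immovable plywood tray, the bit caddy (202 mm square, walls 30 mm high, block tops 40 mm). The point is the centre of the well's mouth, level with the top of the block; z is up, x and y along the block's sides.
- well_54_hole0 (a point): The well for the 54 mm bit: a round hole 66 mm wide and 26 mm deep with a flat floor and 3 mm chamfer, in a grey plastic block 91 mm square. Four such blocks (wells 38, 52, 66, 80 mm) sit two by two, 93 mm apart, in an immovable plywood tray, the bit caddy (202 mm square, walls 30 mm high, block tops 40 mm). The point is the centre of the well's mouth, level with the top of the block; z is up, x and y along the block's sides.
- well_68_hole0 (a point): The well for the 68 mm bit: a round hole 80 mm wide and 26 mm deep with a flat floor and 3 mm chamfer, in a grey plastic block 91 mm square. Four such blocks (wells 38, 52, 66, 80 mm) sit two by two, 93 mm apart, in an immovable plywood tray, the bit caddy (202 mm square, walls 30 mm high, block tops 40 mm). The point is the centre of the well's mouth, level with the top of the block; z is up, x and y along the block's sides.
- hole_saw_center (a point): Look-alike, a joiner's hole saw: loose dark steel cup 47 mm diameter, 42 mm high, with fine teeth below and a slim hexagonal shank 11 mm thick and 32 mm high on top (74 mm in all), standing on its teeth. Not part of the set. The point is on its axis, 37 mm above the table.
- granite_core_center (a point): Look-alike, a drilled-out stone core: loose solid grey speckled stone cylinder, 46 mm diameter, 40 mm high, standing on its end, no boss. Not part of the set. The point is its centre, 20 mm above the table. Nothing on the table between bits and caddy is higher than 75 mm (84 mm once in the wells); the way above is free.
There are look-alikes about, which are no part of the job. What is shaped like the part that bears core_bit_26_center but green or red is not meant.

How it is judged:
By the outcome, as a careful person would: the job done as asked, in the order asked, and still so for the second after the job is handed in, with the robot touching nothing.
It also fails if it takes over 104 s, if anything falls off the work surface, if the arm or the gripper's body presses on something with over 40 N, if the wrist force passes 120 N, or if a joint passes its speed limit or range.

ROBOT

A 6-joint arm with a two-finger parallel gripper is mounted at the origin on a cart in front of the work surface, level with it; the furniture and walls round the work are solid. World frame = base frame: x ahead of the robot, y to its left, z up, the work surface at z = 0. Lengths are in m, angles in degrees, forces in N, time in s.
With the tool pointing down it reaches from about 0.4 to 0.825 m from the base axis. Payload 7 kg.
Tool frame: the origin (TCP) lies midway between the tips of the shut fingers; the grasp point (between the pads) lies 19 mm behind it; y points along the fingers, z is the direction in which the jaws open and shut, and the axes are right-handed (so a half turn about y gives the same grasp; the last joint's range is limited). The gripper opens to 88 mm and grips with 3 to 60 N. Pads are 19 mm wide; open, the fingers measure 130 mm over their backs; the gripper's body (78 mm by 193 mm) begins 47 mm behind the grasp point.
Start: joints at [89.158, 20.546, 0.682, 0, -70.136, -16.507], TCP at [0.201, 0.644, 0.227] pointing down, gripper open.
Joint ranges: [-176.03, 176.03], [-82.01, 121.73], [-58.28, 71.71], [-173.87, 95.51], [-174.79, -0.11], [-173.66, 173.66]. Speed limits (degrees/s): [136.94, 136.94, 172.46, 180, 180, 180].

INTERFACE

Orientations are given as [roll, pitch, yaw] about the fixed x, y, z axes, in that order (R = Rz(yaw) Ry(pitch) Rx(roll)).
In Python, from plant import ctrl gives the robot as it stands.
- The arm moves only by the tool step_arm, never from a script. Its argument "rows" is a list that holds one entry, the list of rows, each a list of 7 numbers: the gripper command: -1 is shut, 1 is fully open, values between are in proportion, then the shift along the world's x, y, z in cm, then the turn, a rotation vector about the world's x, y, z in degrees. In form: [[[fingers, tx, ty, tz, rx, ry, rz], ...]]. A call has 1 to 12 rows; each row shifts and turns the commanded pose from where the row before left it; what a row does not reach is not made up. A row lasts 1/8 s, in which the tool goes at most 62.5 mm and 10.7 degrees, less where a joint would pass 70% of its speed; a pose out of reach is approached as far as the arm can. A call is refused whole if a number of a shift passes 6.25 or a number of a turn 10.7, either way. A call with a gripper value outside its range is refused whole. The fingers move at their own pace and stop on an object; the grip force is fixed at half the most. Time passes only in rows, so rows that do not move let the fingers close. It gives the time, the measured TCP pose, the force and the opening at its end, in the units of the state.
- ctrl.get_obs(): the state, without advancing time (a new reading comes with each control period).
- ctrl.snapshot(name): name is "scene" or "top" or "wrist"; returns the picture (420x560x3 uint8, blue, green, red); there is no depth.
- ctrl.camera_params(name): a dict with "vertical_fov" (degrees; the focal length in pixels is half the picture's height over the tangent of half this angle, whatever the lens; pixels are square), "cx", "cy" (the principal point, pixels), "rvec" (rotation vector, rad) and "tvec" (3), from world to camera coordinates, as OpenCV has them. Camera axes: x right, y down, z forward; pixel columns grow to the right and rows downward; lengths in m; the calibration is good to about 2 mm. A picture is of the moment at which its call begins: read the wrist's pose just before it. camera_params takes no time and is no camera call; for the wrist camera it gives the pose at the moment of the call.
- ctrl.close_job(): hands the job in, once; it reports no verdict.
The state is a dict: "clock": time; "joint_pos": joint angles; "qvel": joint speeds; "tau": joint torques, N m; "tool_pos": TCP position; "orientation": TCP orientation; "force": force on the tool from outside, world axes, zero at the start; "moment": the same for the moment, N m; "opening": finger opening in m.
Only numpy, scipy, OpenCV 4.12 (cv2) and the standard library are available. Lean on these libraries where they do the work, as an engineer would, in place of code of your own. Each camera call takes 0.05 s, during which the arm holds its last target. There are 200 camera calls.

## Working session

There is one attempt and no reset: what is moved stays moved. The work goes in short steps, Python scripts to look and compute and a tool call to move; the robot and the scene stay as the last step left them, time stands still between calls to the robot, and variables do not carry over. Pictures are saved under pics/ and viewed, about 12 in all and at most 16, crops included, and the job is handed in when it is done.

Besides the shell and the picture viewer there is one more tool, called after ">>>" as name(argument=value, ...), one argument or row to a line, values as JSON. step_arm: Moves the arm, as the interface text tells. Its arguments: {"type":"object","properties":{"rows":{"type":"array"}},"required":["rows"]}

```bash
mkdir -p pics
python3 - <<'E'
from plant import ctrl
import cv2
o=ctrl.get_obs(); print(o)
for n in("scene","top","wrist"):
    print(n,ctrl.camera_params(n)); cv2.imwrite(f"pics/{n}0.png",ctrl.snapshot(n))
E
```

```text
{'clock': 0.0, 'joint_pos': array([ 8.91577995e+01,  2.05922119e+01,  6.34196436e-01, -1.91134133e-02,
       -7.01370309e+01, -1.65077794e+01]), 'qvel': array([ 0.00135032, -0.0561873 , -0.09127333, -0.01985886,  0.05420348,
       -0.08801356]), 'tau': array([ 5.02512721e-04, -5.82715523e+01,  2.93049198e+01,  6.99704692e+00,
        6.81616933e-03, -1.63081031e-04]), 'tool_pos': array([0.20116629, 0.64381268, 0.22562031]), 'orientation': array([-8.99037655e+01,  9.78228769e-03,  1.62643519e+02]), 'force': array([ 0.68344266,  0.4865991 , -1.33746534]), 'moment': array([ 0.00188173, -0.04456125, -0.01201727]), 'opening': 0.08725819097726062}
scene {'vertical_fov': 52.091525522818756, 'cx': 281.1965850844661, 'cy': 209.46265634182726, 'rvec': array([ 0.81591058, -2.64366806,  0.95115449]), 'tvec': array([0.48120036, 0.23211577, 0.88217513])}
top {'vertical_fov': 45.65956552596755, 'cx': 279.4766346199728, 'cy': 214.16340985932348, 'rvec': array([ 2.10410551, -2.11800496,  0.19116182]), 'tvec': array([0.08952837, 0.53670922, 1.22247858])}
wrist {'vertical_fov': 58.412910544370675, 'cx': 282.0789350243656, 'cy': 203.90363246503165, 'rvec': array([-1.74741114,  2.38201675,  0.33562102]), 'tvec': array([ 0.67463103, -0.03609933,  0.39087556])}
```

View pics/top0.png

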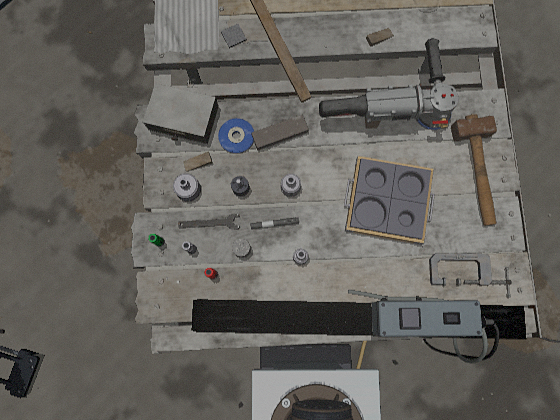

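View pics/scene0.png

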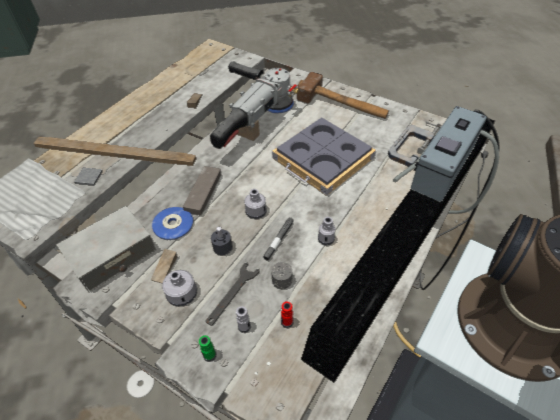

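The top view shows these candidates:
- **68 mm bit:** (186,187)
- **Hole saw:** (239,185). Dark with a slim shank, so not in the set.
- **54 mm bit:** (290,184)
- **26 mm bit:** (189,247), grey. The green (156,239) and red (211,273) look-alikes are not meant.
- **Stone core:** (241,248), no boss.
- **40 mm bit:** (301,257)

The caddy is around (390,200). I'll confirm in a crop.

```bash
python3 - <<'E'
import cv2
i=cv2.imread("pics/top0.png")
cv2.imwrite("pics/c1.png",cv2.resize(i[165:290,140:325],None,fx=4,fy=4,interpolation=cv2.INTER_CUBIC))
cv2.imwrite("pics/c2.png",cv2.resize(i[145:255,335:445],None,fx=5,fy=5,interpolation=cv2.INTER_CUBIC))
E
cat > h.py <<'E'
import numpy as np,cv2
from plant import ctrl
def ray(p,uv):
    f=210/np.tan(np.radians(p["vertical_fov"]/2))
    R=cv2.Rodrigues(p["rvec"])[0]; C=-R.T@p["tvec"]
    d=R.T@np.array([(uv[0]-p["cx"])/f,(uv[1]-p["cy"])/f,1]); return C,d
def onz(p,uv,z):
    C,d=ray(p,uv); return C+d*(z-C[2])/d[2]
def proj(p,X):
    f=210/np.tan(np.radians(p["vertical_fov"]/2))
    c=cv2.Rodrigues(p["rvec"])[0]@np.array(X)+p["tvec"]; return np.array([f*c[0]/c[2]+p["cx"],f*c[1]/c[2]+p["cy"]])
E
```

```text
(no output)
```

View pics/c1.png

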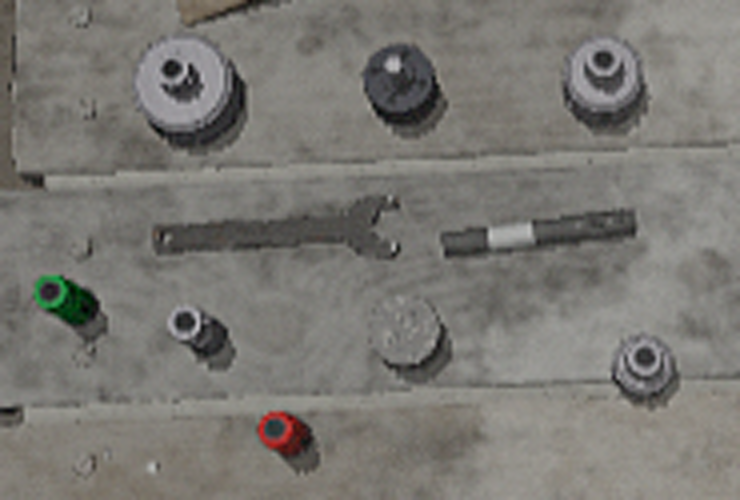

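View pics/c2.png

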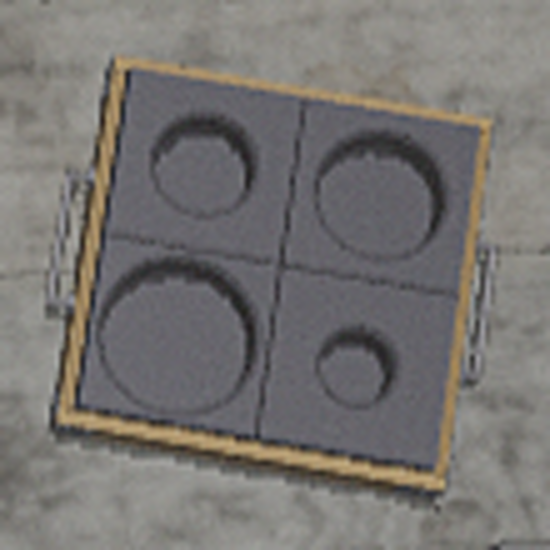

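Run:
```python
from h import *
p=ctrl.camera_params("top")
A=lambda x,y:(140+x/4-.375,165+y/4-.375)
B=lambda x,y:(335+x/5-.4,145+y/5-.4)
print("cam",ray(p,(0,0))[0])
for n,x,y in(("68",173,69),("54",605,60),("26",186,323),("40",645,357),("saw",395,63)): print(n,A(x,y),onz(p,A(x,y),.072).round(4))
for n,x,y,z in(("68t",187,84,.044),("54t",603,78,.044),("core",405,330,.04),("green",52,292,.072),("red",276,432,.072)): print(n,onz(p,A(x,y),z).round(4))
for n,x,y in(("w38",357,367),("w52",204,165),("w66",380,195),("w80",177,335),("C",281,266),("TL",130,70),("TR",483,128),("BR",440,470),("BL",78,410)): print(n,B(x,y),onz(p,B(x,y),.04).round(4))
# scene check
s=ctrl.camera_params("scene")
for n,x,y in(("68",173,69),("54",605,60),("26",186,323),("40",645,357)): print(n,proj(s,onz(p,A(x,y),.072)).round(1))
i=cv2.imread("pics/scene0.png")
cv2.imwrite("pics/c3.png",cv2.resize(i[180:335,155:345],None,fx=4,fy=3.8,interpolation=cv2.INTER_CUBIC))
```

```text
cam [0.28824045 0.06669856 1.3049884 ]
68 (182.875, 181.875) [0.62   0.3328 0.072 ]
54 (290.875, 179.625) [0.6233 0.0561 0.072 ]
26 (186.125, 245.375) [0.4561 0.3192 0.072 ]
40 (300.875, 253.875) [0.4328 0.0331 0.072 ]
saw (238.375, 180.375) [0.6226 0.1904 0.072 ]
68t [0.6173 0.3293 0.044 ]
54t [0.6188 0.0573 0.044 ]
core [0.4549 0.1853 0.04  ]
green [0.4763 0.4041 0.072 ]
red [0.3879 0.2614 0.072 ]
w38 (406.0, 218.0) [ 0.5273 -0.2391  0.04  ]
w52 (375.40000000000003, 177.6) [ 0.6354 -0.1652  0.04  ]
w66 (410.6, 183.6) [ 0.6184 -0.256   0.04  ]
w80 (370.0, 211.6) [ 0.5448 -0.1475  0.04  ]
C (390.8, 197.79999999999998) [ 0.5809 -0.2027  0.04  ]
TL (360.6, 158.6) [ 0.6876 -0.1285  0.04  ]
TR (431.20000000000005, 170.2) [ 0.6541 -0.3117  0.04  ]
BR (422.6, 238.6) [ 0.4735 -0.2783  0.04  ]
BL (350.20000000000005, 226.6) [ 0.5059 -0.0952  0.04  ]
68 [174.8 273.8]
54 [254.2 190.6]
26 [241.6 309.8]
40 [327.7 219.1]
```

View pics/c3.png

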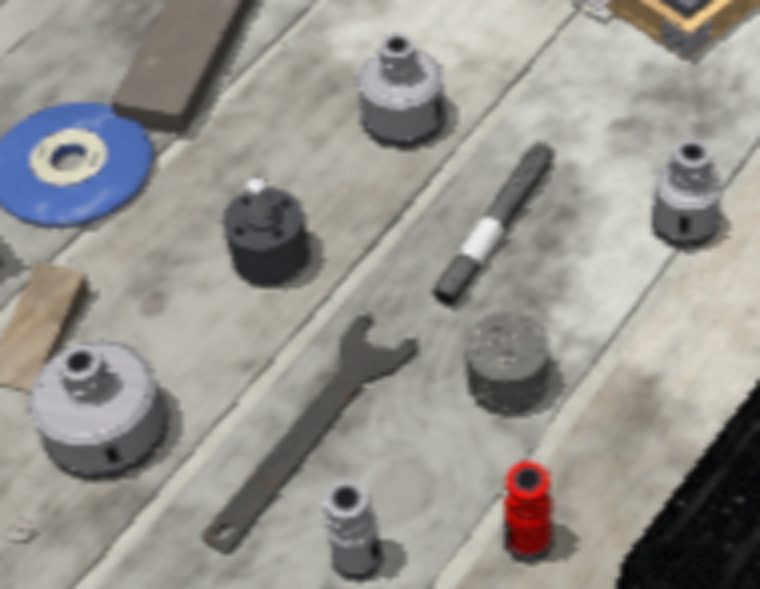

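Boss-top positions (x, y in m) from the top view project into the scene view within about 1 px, so bits and wells are located. The crops confirm the 26, 40, 54 and 68 bits; the hole saw and stone core are distinct. Starting with the 26 bit.

>>> step_arm(
  rows=[
    [[0, 2.55, -3.25, -0.9, 0, 0, 0], [0, 2.55, -3.25, -0.9, 0, 0, 0], [0, 2.55, -3.25, -0.9, 0, 0, 0], [0, 2.55, -3.25, -0.9, 0, 0, 0], [0, 2.55, -3.25, -0.9, 0, 0, 0], [0, 2.55, -3.25, -0.9, 0, 0, 0], [0, 2.55, -3.25, -0.9, 0, 0, 0], [0, 2.55, -3.25, -0.9, 0, 0, 0], [0, 2.55, -3.25, -0.9, 0, 0, 0], [0, 2.55, -3.25, -0.9, 0, 0, 0], [0, 0, 0, 0, 0, 0, 0], [0, 0, 0, 0, 0, 0, 0]],
  ],
)

```text
clock: 1.65
tool_pos: [0.4564, 0.3192, 0.1366]
orientation: [-90.0, -0.0, 162.6]
force: [0.2, -0.1, 0.3]
opening: 0.044
```

Run:
```python
from h import *
o=ctrl.get_obs(); p=ctrl.camera_params("wrist"); i=ctrl.snapshot("wrist")
print(o["tool_pos"],o["orientation"],o["opening"]); print("C",ray(p,(0,0))[0],"exp 26",proj(p,[.4561,.3192,.072]))
np.save("w1.npy",p,allow_pickle=True); cv2.imwrite("pics/w1.png",i)
```

```text
[0.45639056 0.31923287 0.13655351] [-8.99981922e+01 -2.42338031e-04  1.62612060e+02] 0.044044786217385806
C [0.52839346 0.29737939 0.29461257] exp 26 [283.15627558 220.84589565]
```

View pics/w1.png

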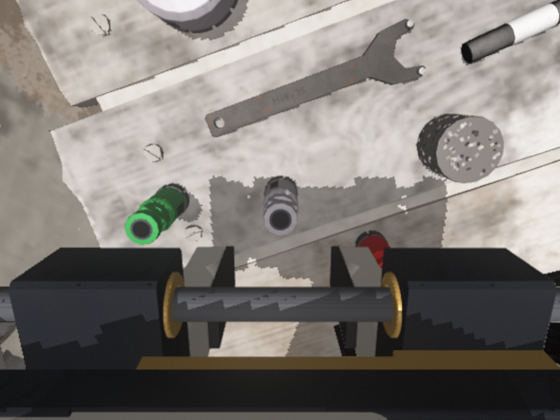

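The wrist view shows the boss hole at (281,219), against (283,221) expected, so it agrees to about 1 mm. The grey bit is between the fingers; the red and green ones are clear. Descending and gripping.

>>> step_arm(
  rows=[
    [[0, 0, 0, -1.8, 0, 0, 0], [0, 0, 0, -1.8, 0, 0, 0], [0, 0, 0, -1.8, 0, 0, 0], [0, 0, 0, -1.8, 0, 0, 0], [0, 0, 0, -1.7, 0, 0, 0], [0, 0, 0, 0, 0, 0, 0], [0, 0, 0, 0, 0, 0, 0], [-1, 0, 0, 0, 0, 0, 0], [-1, 0, 0, 0, 0, 0, 0], [-1, 0, 0, 0, 0, 0, 0], [-1, 0, 0, 0, 0, 0, 0], [-1, 0, 0, 0, 0, 0, 0]],
  ],
)

```text
clock: 3.2
tool_pos: [0.4565, 0.3194, 0.0479]
orientation: [-90.0, 0.0, 162.7]
force: [-0.4, 0.1, 2.8]
opening: 0.0211
```

>>> step_arm(
  rows=[
    [[-1, 0, 0, 2.0, 0, 0, 0], [-1, 0, 0, 3.8, 0, 0, 0], [-1, 0, 0, 3.9, 0, 0, 0], [-1, 0, 0, 3.9, 0, 0, 0], [-1, 0.5, -4.0, 0, 0, 0, 0], [-1, 0.5, -4.0, 0, 0, 0, 0], [-1, 0.5, -4.0, 0, 0, 0, 0], [-1, 0.5, -4.0, 0, 0, 0, 0], [-1, 0.5, -4.0, 0, 0, 0, 0], [-1, 0.5, -4.0, 0, 0, 0, 0], [-1, 0.5, -4.0, 0, 0, 0, 0], [-1, 0.5, -4.0, 0, 0, 0, 0]],
  ],
)

```text
clock: 4.7
tool_pos: [0.4959, -0.0021, 0.1833]
orientation: [-90.0, -0.0, 162.6]
force: [0.8, -0.6, -1.2]
opening: 0.0213
```

>>> step_arm(
  rows=[
    [[-1, 0.5, -4.0, 0, 0, 0, 0], [-1, 0.5, -4.0, 0, 0, 0, 0], [-1, 0.5, -4.0, 0, 0, 0, 0], [-1, 0.5, -4.0, 0, 0, 0, 0], [-1, 0.5, -4.0, 0, 0, 0, 0], [-1, 0.5, -4.0, 0, 0, 0, 0], [-1, 0, 0, 0, 0, 0, 0], [-1, 0, 0, 0, 0, 0, 0]],
  ],
)

```text
clock: 5.7
tool_pos: [0.5257, -0.2407, 0.1829]
orientation: [-90.0, -0.1, 162.6]
force: [-0.2, 0.1, -1.2]
opening: 0.0212
```

Run:
```python
from h import *
o=ctrl.get_obs(); p=ctrl.camera_params("wrist"); i=ctrl.snapshot("wrist")
print(o["tool_pos"],o["orientation"],o["opening"],o["joint_pos"])
for n,X in dict(w38=(.5268,-.2395),w52=(.6356,-.1655),w66=(.6182,-.2569),w80=(.5442,-.1481)).items(): print(n,proj(p,[*X,.04]))
cv2.imwrite("pics/w2.png",i)
```

```text
[ 0.52574945 -0.24066208  0.182937  ] [-9.00084387e+01 -6.93783524e-02  1.62596037e+02] 0.021195272366174276 [-5.23912663e+00  1.34109029e+01 -1.53327272e+01 -2.60663716e-02
 -6.13224147e+01  7.78476801e+01]
w38 [280.95210665 188.98841729]
w52 [145.62628868  85.37633164]
w66 [266.43665684  70.26929348]
w80 [169.98160621 201.72194976]
```

View pics/w2.png

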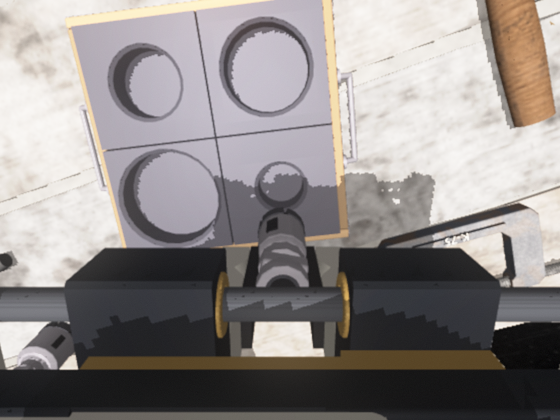

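Well mouths appear at (281,188), (266,67), (146,83) and (170,199), within 3 px of prediction. A small +x correction, then lower.

>>> step_arm(
  rows=[
    [[-1, 0.15, 0.05, -1.5, 0, 0, 0], [-1, 0, 0, -1.5, 0, 0, 0], [-1, 0, 0, -1.5, 0, 0, 0], [-1, 0, 0, -1.5, 0, 0, 0], [-1, 0, 0, -1.5, 0, 0, 0], [-1, 0, 0, -1.5, 0, 0, 0], [-1, 0, 0, -1.5, 0, 0, 0], [-1, 0, 0, -0.9, 0, 0, 0], [-1, 0, 0, -0.5, 0, 0, 0], [-1, 0, 0, 0, 0, 0, 0], [-1, 0, 0, 0, 0, 0, 0]],
  ],
)

```text
clock: 7.12
tool_pos: [0.5282, -0.2403, 0.0651]
orientation: [-90.0, 0.1, 162.7]
force: [-0.7, 0.6, -2.0]
opening: 0.0213
```

>>> step_arm(
  rows=[
    [[-1, 0, 0, -0.15, 0, 0, 0], [-1, 0, 0, -0.1, 0, 0, 0], [-1, 0, 0, 0, 0, 0, 0], [-1, 0, 0, 0, 0, 0, 0]],
  ],
)

```text
clock: 7.62
tool_pos: [0.5278, -0.2402, 0.0621]
orientation: [-90.0, 0.0, 162.7]
force: [0.1, 0.1, -1.4]
opening: 0.0209
```

>>> step_arm(
  rows=[
    [[0, 0, 0, 0, 0, 0, 0], [0, 0, 0, 0, 0, 0, 0], [0, 0, 0, 0, 0, 0, 0], [0, 0, 0, 0, 0, 0, 0], [0, 0, 0, 1.5, 0, 0, 0], [0, 0, 0, 3.0, 0, 0, 0], [0, 0, 0, 3.0, 0, 0, 0], [0, -1.36, 3.9, 0, 0, 0, 0], [0, -1.36, 3.9, 0, 0, 0, 0], [0, -1.36, 3.9, 0, 0, 0, 0], [0, -1.36, 3.9, 0, 0, 0, 0], [0, -1.36, 3.9, 0, 0, 0, 0]],
  ],
)

```text
clock: 9.12
tool_pos: [0.4597, -0.0441, 0.1383]
orientation: [-90.0, 0.1, 162.7]
force: [-0.0, 0.9, 0.3]
opening: 0.0437
```

>>> step_arm(
  rows=[
    [[0, -1.36, 3.9, 0, 0, 0, 0], [0, -1.36, 3.9, 0, 0, 0, 0], [0, 0, 0, 0, 0, 0, 0], [0, 0, 0, 0, 0, 0, 0]],
  ],
)

```text
clock: 9.62
tool_pos: [0.4329, 0.033, 0.1379]
orientation: [-90.0, 0.1, 162.7]
force: [0.1, -0.5, 0.0]
opening: 0.0437
```

Run:
```python
from h import *
o=ctrl.get_obs(); p=ctrl.camera_params("wrist"); i=ctrl.snapshot("wrist"); t=ctrl.snapshot("top")
print(o["tool_pos"],o["opening"]); print(proj(p,[.4328,.0331,.072]))
pt=ctrl.camera_params("top"); print("26 in well exp", proj(pt,[.5278,-.2402,.086]))
b=np.full((420,560+240,3),0,np.uint8); b[:,:560]=i
b[:240,560:]=cv2.resize(t[160:240,345:425],(240,240)) 
cv2.imwrite("pics/w3.png",b)
```

```text
[0.43292204 0.03295253 0.13786233] 0.04371572633365306
[282.86567434 220.10960578]
26 in well exp [410.75041965 214.30482477]
```

View pics/w3.png

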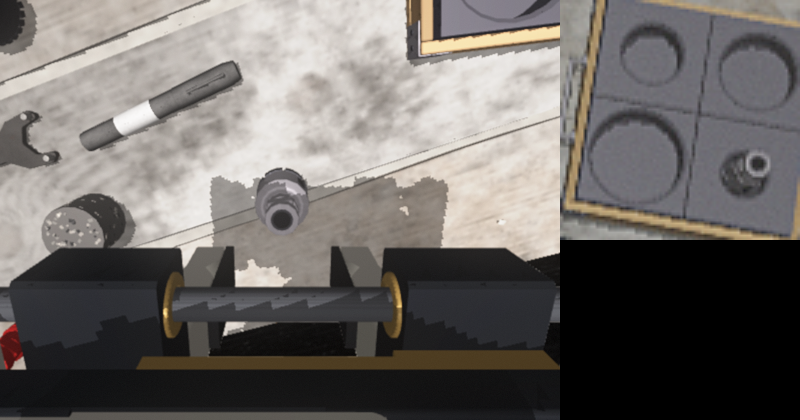

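The 26 bit stands in its well, boss at (411,214) as predicted. The 40 bit's boss is at (281,219), about 1 mm off as before. Gripping it.

>>> step_arm(
  rows=[
    [[0, 0, 0, -1.8, 0, 0, 0], [0, 0, 0, -1.8, 0, 0, 0], [0, 0, 0, -1.8, 0, 0, 0], [0, 0, 0, -1.8, 0, 0, 0], [0, 0, 0, -1.7, 0, 0, 0], [0, 0, 0, 0, 0, 0, 0], [0, 0, 0, 0, 0, 0, 0], [-1, 0, 0, 0, 0, 0, 0], [-1, 0, 0, 0, 0, 0, 0], [-1, 0, 0, 0, 0, 0, 0], [-1, 0, 0, 0, 0, 0, 0], [-1, 0, 0, 0, 0, 0, 0]],
  ],
)

```text
clock: 11.22
tool_pos: [0.4329, 0.033, 0.0483]
orientation: [-90.0, 0.0, 162.7]
force: [-0.2, 0.3, 5.4]
opening: 0.0212
```

>>> step_arm(
  rows=[
    [[-1, 0, 0, 2.0, 0, 0, 0], [-1, 0, 0, 3.8, 0, 0, 0], [-1, 0, 0, 3.9, 0, 0, 0], [-1, 0, 0, 3.9, 0, 0, 0], [-1, 3.4, -3.3, 0, 0, 0, 0], [-1, 3.4, -3.3, 0, 0, 0, 0], [-1, 3.4, -3.3, 0, 0, 0, 0], [-1, 3.4, -3.3, 0, 0, 0, 0], [-1, 3.4, -3.3, 0, 0, 0, 0], [-1, 3.4, -3.3, 0, 0, 0, 0], [-1, 0, 0, 0, 0, 0, 0], [-1, 0, 0, 0, 0, 0, 0]],
  ],
)

```text
clock: 12.72
tool_pos: [0.6357, -0.1652, 0.1828]
orientation: [-90.0, -0.1, 162.6]
force: [-0.1, 1.1, -0.7]
opening: 0.0212
```

>>> step_arm(
  rows=[
    [[-1, 0.08, -0.05, -1.5, 0, 0, 0], [-1, 0, 0, -1.5, 0, 0, 0], [-1, 0, 0, -1.5, 0, 0, 0], [-1, 0, 0, -1.5, 0, 0, 0], [-1, 0, 0, -1.5, 0, 0, 0], [-1, 0, 0, -1.5, 0, 0, 0], [-1, 0, 0, -1.5, 0, 0, 0], [-1, 0, 0, -0.9, 0, 0, 0], [-1, 0, 0, -0.5, 0, 0, 0], [-1, 0, 0, -0.1, 0, 0, 0], [-1, 0, 0, 0, 0, 0, 0], [-1, 0, 0, 0, 0, 0, 0]],
  ],
)

```text
clock: 14.22
tool_pos: [0.6377, -0.1658, 0.0646]
orientation: [-90.0, 0.0, 162.7]
force: [-0.4, 0.2, -2.0]
opening: 0.021
```

>>> step_arm(
  rows=[
    [[-1, -0.05, 0, -0.1, 0, 0, 0], [-1, 0, 0, -0.1, 0, 0, 0], [-1, 0, 0, 0, 0, 0, 0], [-1, 0, 0, 0, 0, 0, 0]],
  ],
)

```text
clock: 14.72
tool_pos: [0.637, -0.1658, 0.0624]
orientation: [-90.0, 0.0, 162.7]
force: [-1.6, 0.9, 2.2]
opening: 0.0212
```

>>> step_arm(
  rows=[
    [[0, 0, 0, 0, 0, 0, 0], [0, 0, 0, 0, 0, 0, 0], [0, 0, 0, 0, 0, 0, 0], [0, 0, 0, 1.5, 0, 0, 0], [0, 0, 0, 3.0, 0, 0, 0], [0, 0, 0, 3.0, 0, 0, 0], [0, -0.28, 4.44, 0, 0, 0, 0], [0, -0.28, 4.44, 0, 0, 0, 0], [0, -0.28, 4.44, 0, 0, 0, 0], [0, -0.28, 4.44, 0, 0, 0, 0], [0, -0.28, 4.44, 0, 0, 0, 0], [0, 0, 0, 0, 0, 0, 0]],
  ],
)

```text
clock: 16.23
tool_pos: [0.6232, 0.0591, 0.1384]
orientation: [-90.1, 0.1, 162.9]
force: [0.9, -0.1, 0.7]
opening: 0.044
```

Run:
```python
from h import *
o=ctrl.get_obs(); p=ctrl.camera_params("wrist"); i=ctrl.snapshot("wrist"); t=ctrl.snapshot("top")
print(o["tool_pos"],o["opening"]); print(proj(p,[.6233,.0561,.072]))
pt=ctrl.camera_params("top"); print("40 in well exp", proj(pt,[.637,-.1658,.086]))
b=np.full((420,560+240,3),0,np.uint8); b[:,:560]=i
b[:240,560:]=cv2.resize(t[160:240,345:425],(240,240)) 
cv2.imwrite("pics/w4.png",b)
```

```text
[0.62320418 0.05912304 0.13839907] 0.04397659897402264
[287.66754611 218.13964194]
40 in well exp [378.7456873  172.13737335]
```

View pics/w4.png

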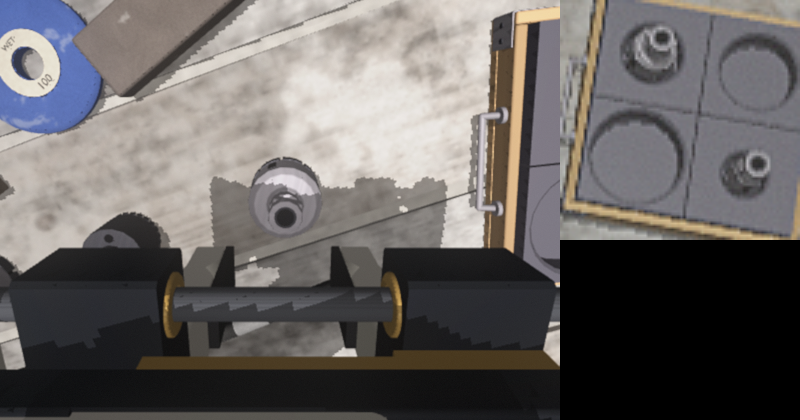

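The 40 bit is seated, boss at (379,172) as predicted. The 54 bit's boss is at (286,216), with the usual 2 px offset. Gripping it.

>>> step_arm(
  rows=[
    [[0, 0, 0, -1.8, 0, 0, 0], [0, 0, 0, -1.8, 0, 0, 0], [0, 0, 0, -1.8, 0, 0, 0], [0, 0, 0, -1.8, 0, 0, 0], [0, 0, 0, -1.7, 0, 0, 0], [0, 0, 0, 0, 0, 0, 0], [0, 0, 0, 0, 0, 0, 0], [-1, 0, 0, 0, 0, 0, 0], [-1, 0, 0, 0, 0, 0, 0], [-1, 0, 0, 0, 0, 0, 0], [-1, 0, 0, 0, 0, 0, 0], [-1, 0, 0, 0, 0, 0, 0]],
  ],
)

```text
clock: 17.82
tool_pos: [0.6232, 0.0564, 0.0484]
orientation: [-90.0, 0.0, 162.7]
force: [0.9, 1.2, 3.2]
opening: 0.0212
```

>>> step_arm(
  rows=[
    [[-1, 0, 0, 2.0, 0, 0, 0], [-1, 0, 0, 3.8, 0, 0, 0], [-1, 0, 0, 3.9, 0, 0, 0], [-1, 0, 0, 3.9, 0, 0, 0], [-1, -0.06, -4.48, 0, 0, 0, 0], [-1, -0.06, -4.48, 0, 0, 0, 0], [-1, -0.06, -4.48, 0, 0, 0, 0], [-1, -0.06, -4.48, 0, 0, 0, 0], [-1, -0.06, -4.48, 0, 0, 0, 0], [-1, -0.06, -4.48, 0, 0, 0, 0], [-1, -0.06, -4.48, 0, 0, 0, 0], [-1, 0, 0, 0, 0, 0, 0]],
  ],
)

```text
clock: 19.32
tool_pos: [0.6175, -0.2602, 0.1828]
orientation: [-90.0, -0.1, 162.4]
force: [0.4, 0.2, -1.7]
opening: 0.021
```

>>> step_arm(
  rows=[
    [[-1, 0, 0, -1.5, 0, 0, 0], [-1, 0, 0, -1.5, 0, 0, 0], [-1, 0, 0, -1.5, 0, 0, 0], [-1, 0, 0, -1.5, 0, 0, 0], [-1, 0, 0, 0, 0, 0, 0], [-1, 0, 0, 0, 0, 0, 0]],
  ],
)

```text
clock: 20.08
tool_pos: [0.619, -0.2574, 0.1244]
orientation: [-90.0, 0.0, 162.7]
force: [-0.1, -0.1, -1.5]
opening: 0.0211
```

>>> step_arm(
  rows=[
    [[-1, 0, 0, -1.5, 0, 0, 0], [-1, 0, 0, -1.5, 0, 0, 0], [-1, 0, 0, -1.5, 0, 0, 0], [-1, 0, 0, -0.9, 0, 0, 0], [-1, 0, 0, -0.6, 0, 0, 0], [-1, 0, 0, -0.15, 0, 0, 0], [-1, 0, 0, 0, 0, 0, 0], [-1, 0, 0, 0, 0, 0, 0]],
  ],
)

```text
clock: 21.08
tool_pos: [0.6189, -0.2574, 0.063]
orientation: [-90.0, 0.0, 162.7]
force: [0.2, 0.1, -1.9]
opening: 0.0216
```

>>> step_arm(
  rows=[
    [[-1, 0, 0, -0.06, 0, 0, 0], [-1, 0, 0, 0, 0, 0, 0], [0, 0, 0, 0, 0, 0, 0], [0, 0, 0, 0, 0, 0, 0], [0, 0, 0, 0, 0, 0, 0], [0, 0, 0, 1.5, 0, 0, 0], [0, 0, 0, 3.0, 0, 0, 0], [0, 0, 0, 3.0, 0, 0, 0], [0, 0, 4.9, 0, 0, 0, 0], [0, 0, 4.9, 0, 0, 0, 0], [0, 0, 4.9, 0, 0, 0, 0], [0, 0, 4.9, 0, 0, 0, 0]],
  ],
)

```text
clock: 22.58
tool_pos: [0.619, -0.0599, 0.1384]
orientation: [-90.0, 0.1, 162.7]
force: [0.3, -0.7, -0.6]
opening: 0.0438
```

>>> step_arm(
  rows=[
    [[0, 0, 4.9, 0, 0, 0, 0], [0, 0, 4.9, 0, 0, 0, 0], [0, 0, 4.9, 0, 0, 0, 0], [0, 0, 4.9, 0, 0, 0, 0], [0, 0, 4.9, 0, 0, 0, 0], [0, 0, 4.9, 0, 0, 0, 0], [0, 0, 4.9, 0, 0, 0, 0], [0, 0, 4.9, 0, 0, 0, 0], [0, 0.1, 0.2, 0, 0, 0, 0], [0, 0, 0, 0, 0, 0, 0], [0, 0, 0, 0, 0, 0, 0]],
  ],
)

```text
clock: 23.95
tool_pos: [0.6198, 0.3316, 0.1375]
orientation: [-90.0, 0.0, 162.6]
force: [0.1, -0.4, -0.3]
opening: 0.0436
```

Run:
```python
from h import *
o=ctrl.get_obs(); p=ctrl.camera_params("wrist"); i=ctrl.snapshot("wrist"); t=ctrl.snapshot("top")
print(o["tool_pos"],o["opening"]); print(proj(p,[.62,.3328,.072]))
pt=ctrl.camera_params("top"); print("54 in well exp", proj(pt,[.6189,-.2574,.086]))
b=np.full((420,560+240,3),0,np.uint8); b[:,:560]=i
b[:240,560:]=cv2.resize(t[160:240,345:425],(240,240)) 
cv2.imwrite("pics/w5.png",b)
```

```text
[0.61981908 0.33164325 0.13752448] 0.04362199911413003
[281.19777068 220.22355113]
54 in well exp [415.57358003 178.73460796]
```

View pics/w5.png

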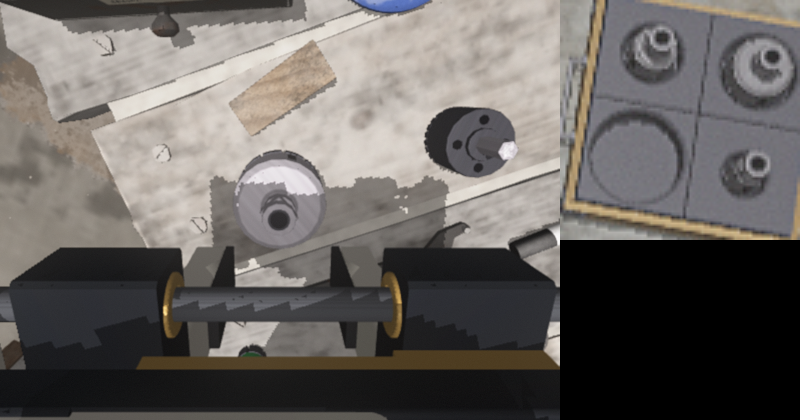

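The 54 bit is seated, boss at (415,179) as predicted. The 68 bit's boss is at (279,219), close to expected. Gripping it.

>>> step_arm(
  rows=[
    [[0, 0, 0.15, -1.8, 0, 0, 0], [0, 0, 0, -1.8, 0, 0, 0], [0, 0, 0, -1.8, 0, 0, 0], [0, 0, 0, -1.8, 0, 0, 0], [0, 0, 0, -1.7, 0, 0, 0], [0, 0, 0, 0, 0, 0, 0], [0, 0, 0, 0, 0, 0, 0], [-1, 0, 0, 0, 0, 0, 0], [-1, 0, 0, 0, 0, 0, 0], [-1, 0, 0, 0, 0, 0, 0], [-1, 0, 0, 0, 0, 0, 0], [-1, 0, 0, 0, 0, 0, 0]],
  ],
)

```text
clock: 25.55
tool_pos: [0.6198, 0.3342, 0.0484]
orientation: [-90.0, 0.0, 162.7]
force: [-1.6, -0.8, 3.6]
opening: 0.021
```

>>> step_arm(
  rows=[
    [[-1, 0, 0, 2.0, 0, 0, 0], [-1, 0, 0, 3.8, 0, 0, 0], [-1, 0, 0, 3.9, 0, 0, 0], [-1, 0, 0, 3.9, 0, 0, 0], [-1, -0.68, -4.39, 0, 0, 0, 0], [-1, -0.68, -4.39, 0, 0, 0, 0], [-1, -0.68, -4.39, 0, 0, 0, 0], [-1, -0.68, -4.39, 0, 0, 0, 0], [-1, -0.68, -4.39, 0, 0, 0, 0], [-1, -0.68, -4.39, 0, 0, 0, 0], [-1, -0.68, -4.39, 0, 0, 0, 0], [-1, -0.68, -4.39, 0, 0, 0, 0]],
  ],
)

```text
clock: 27.05
tool_pos: [0.5649, -0.0183, 0.185]
orientation: [-90.0, 0.0, 162.7]
force: [0.8, -0.0, -3.0]
opening: 0.0215
```

>>> step_arm(
  rows=[
    [[-1, -0.68, -4.39, 0, 0, 0, 0], [-1, -0.68, -4.39, 0, 0, 0, 0], [-1, -0.68, -4.39, 0, 0, 0, 0], [-1, 0, 0, 0, 0, 0, 0], [-1, 0, 0, 0, 0, 0, 0], [-1, 0, 0, -1.5, 0, 0, 0], [-1, 0, 0, -1.5, 0, 0, 0], [-1, 0, 0, -1.5, 0, 0, 0], [-1, 0, 0, -1.5, 0, 0, 0], [-1, 0, 0, 0, 0, 0, 0], [-1, 0, 0, 0, 0, 0, 0]],
  ],
)

```text
clock: 28.42
tool_pos: [0.5452, -0.1488, 0.1242]
orientation: [-90.0, 0.0, 162.7]
force: [0.4, 0.8, -2.6]
opening: 0.0213
```

>>> step_arm(
  rows=[
    [[-1, 0, 0, -1.5, 0, 0, 0], [-1, 0, 0, -1.5, 0, 0, 0], [-1, 0, 0, -1.5, 0, 0, 0], [-1, 0, 0, -0.9, 0, 0, 0], [-1, 0, 0, -0.6, 0, 0, 0], [-1, 0, 0, -0.15, 0, 0, 0], [-1, 0, 0, 0, 0, 0, 0], [-1, 0, 0, 0, 0, 0, 0]],
  ],
)

```text
clock: 29.42
tool_pos: [0.5453, -0.1487, 0.0628]
orientation: [-90.0, 0.1, 162.7]
force: [-0.1, -0.4, -2.1]
opening: 0.0213
```

>>> step_arm(
  rows=[
    [[-1, 0, 0, -0.05, 0, 0, 0], [-1, 0, 0, 0, 0, 0, 0], [0, 0, 0, 0, 0, 0, 0], [0, 0, 0, 0, 0, 0, 0], [0, 0, 0, 0, 0, 0, 0], [0, 0, 0, 1.5, 0, 0, 0], [0, 0, 0, 3.0, 0, 0, 0], [0, 0, 0, 4.0, 0, 0, 0], [0, 0, 5, 2, 0, 0, 0], [0, 0, 5, 2, 0, 0, 0], [0, 0, 5, 0, 0, 0, 0], [0, 0, 5, 0, 0, 0, 0]],
  ],
)

```text
clock: 30.92
tool_pos: [0.545, 0.0529, 0.1888]
orientation: [-90.1, 0.1, 162.6]
force: [1.7, -0.0, -0.2]
opening: 0.044
```

Run:
```python
from h import *
o=ctrl.get_obs(); t=ctrl.snapshot("top"); s=ctrl.snapshot("scene")
print(o["tool_pos"],o["opening"],o["force"])
pt=ctrl.camera_params("top"); print("68 in well exp", proj(pt,[.5453,-.1487,.086]))
b=np.zeros((600,800,3),np.uint8)
b[:300,:300]=cv2.resize(t[155:245,345:435],(300,300),interpolation=cv2.INTER_CUBIC)
b[:300,320:780]=cv2.resize(s[100:200,250:403],(460,300),interpolation=cv2.INTER_CUBIC)
b[300:,:400]=cv2.resize(t[100:310,130:410],(400,300)); b[300:,400:]=cv2.resize(s,(400,300))
cv2.imwrite("pics/f.png",b)
```

```text
[0.54502636 0.05288872 0.18879097] 0.04396719450973302 [ 1.73176896 -0.02370833 -0.15584096]
68 in well exp [373.47262306 207.70910529]
```

View pics/f.png

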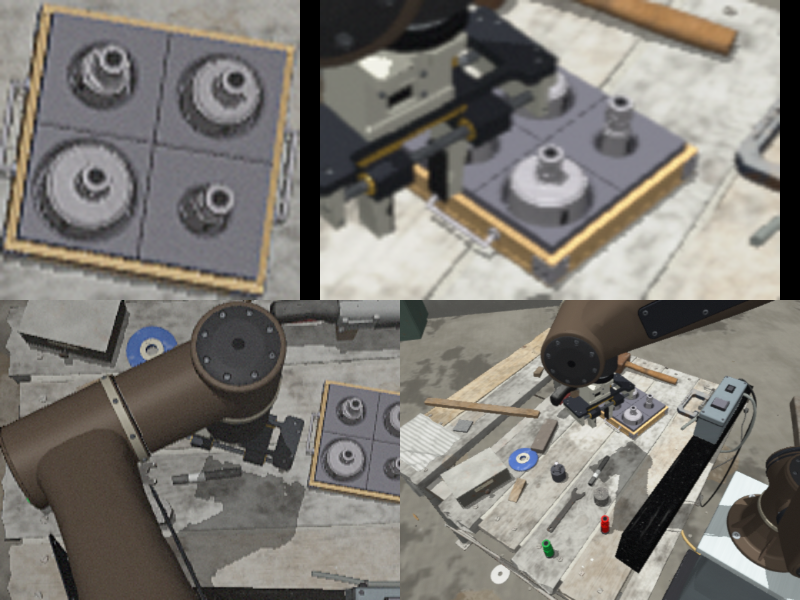

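All four bits stand upright in their wells, with the 68's boss at (373.5,208) as predicted. The hole saw, stone core, red and green pieces are where they were, and the gripper is clear. Handing in.

```bash
python3 -c "
from plant import ctrl
print(ctrl.close_job())"
```

```text
the job is handed in; nothing more can be done
None
```

All four core bits are back in the caddy: the 26, 40, 54 and 68 mm bits in the 38, 52, 66 and 80 mm wells. I handed the job in at about 31 s, with the gripper open and clear of the caddy.

- **Seating:** The top camera showed each boss within about 1 px of where a bit seated on the well floor should appear. All four look upright in the last pictures. I set each one down with the measured crown height within about 1 mm of the floor. Contact force showed only for the 40 mm bit, and I took no other direct measurement of contact with the floor.
- **Left alone:** The hole saw, stone core and red and green look-alikes are still standing where they were in the last scene picture.
- **Forces:** Wrist force stayed under about 6 N at the end of every move, the only points I read it.
- **Disagreements:** The wrist camera sat a steady 1 to 3 px (about 1 to 2 mm) off the other cameras. That is within calibration and well inside the 6 mm clearance around each bit.

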